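Square a tea board into the measuring stop

TASK

Push the reddish wooden tea board along the table into the inside corner of the pale L-shaped measuring stop, until one long edge lies flat against the long arm and one end is up against the short arm, with no gap that you can see. Slide it only: do not lift it or tip it up, and leave the cup, the yellow tape measure and the black vase where they stand. Then take the hand away.

Things in the scene. Friction and masses are not known exactly. Their poses are not given: they have to be found in the camera images.
- board: Loose flat reddish-brown hardwood tea board with dark inlaid lines on its top, 100 mm (its x) by 150 mm (its y, the long way) by 22 mm thick, about 0.2 to 0.45 kg, lying flat on the surface; 1 to 5 N slide it. Too wide to grasp. The origin is the centre of its underside, z up. Either long edge may go to the long arm.
- stop: Pale wood L-shaped stop fixed to the table, 20 mm high, arms 18 mm wide. Origin: inside corner, at the surface; z up, x away from the robot (within 15 deg), y left. From it the long arm's inside face runs 260 mm along -y (wood on its +x side), the short arm's 130 mm along -x (wood on its +y side). The board starts at x, y < 0; seated, its centre is at x -50, y -75 mm, long way along y.
- cup: Loose white ceramic cup, 72 mm across the rim, 52 mm high, outside the L; stands near the work and is to be left alone. Origin: centre of its underside.
- tape: Loose yellow tape measure lying flat, 70 by 64 mm, 36 mm high, outside the L; to be left alone. Origin: centre of its underside.
- vase: Loose small black vase, 60 mm across, 66 mm high, outside the L; to be left alone. Origin: centre of its underside.
Not all that is in view belongs to the job. There is more than one size of the board; the job needs the largest.

How it is judged:
By the outcome, as a careful person would: the job done as asked, in the order asked, and still so for the second after the job is handed in, with the robot touching nothing.
It also fails if it takes over 61 s, if anything falls off the work surface, if the arm or the gripper's body presses on something with over 40 N, if the wrist force passes 120 N, or if a joint passes its speed limit or range.

ROBOT

A 6-joint arm with a two-finger parallel gripper is mounted at the origin on the work surface. World frame = base frame: x ahead of the robot, y to its left, z up, the work surface at z = 0. Lengths are in m, angles in rad, forces in N, time in s.
With the tool pointing down it reaches from about 0.325 to 0.775 m from the base axis. Payload 5.5 kg.
Tool frame: the origin (TCP) lies between the finger pads; the fingertips stand 17 mm ahead of it and the grasp point (between the pads) lies 2 mm behind it (ctrl.tips_ahead is the distance from the TCP to the fingertips, in m); z points along the fingers, y is the direction in which the jaws open and shut (so a half turn about z gives the same grasp; the last joint's range is limited). The gripper opens to 85 mm and grips with 20 to 120 N. Pads are 22 mm wide; open, the fingers measure 114 mm over their backs; the gripper's body (76 mm by 85 mm) begins 54 mm behind the grasp point. The pads swing forward as they close: fully open they stand 13 mm farther back than shut.
Start: joints at [-1.171, 0.091, 1.231, -0, 1.82, -0.057], TCP at [0.265, -0.538, 0.248] pointing down, gripper open.
Joint ranges: [-2.87, 2.87], [-0.86, 2.18], [0.17, 2.46], [-1.51, 4.65], [0.06, 2.69], [-2.65, 2.65]. Speed limits (rad/s): [2.57, 2.57, 3.01, 3.14, 3.14, 3.14].

INTERFACE

Orientations are given as a unit quaternion [w, x, y, z].
In Python, from station import ctrl gives the robot as it stands.
- The arm moves only by the tool move_arm, never from a script. Its argument "increments" is a list of rows, each an object of numbers: "rx", "ry", "rz": the turn, a rotation vector about the tool's x, y, z in degrees; "tx", "ty", "tz": the shift along the tool's x, y, z in m; "gripper": the finger opening in m, from 0 to 0.0854. In form: [{"rx": .., "ry": .., "rz": .., "tx": .., "ty": .., "tz": .., "gripper": ..}, ...]. A call has 1 to 20 rows; each row is the pose to reach, as a shift and turn from the pose commanded when the call began, along the tool's axes at that moment; what a row does not reach only later rows make up. A row lasts 1/12 s, in which the tool goes at most 41.7 mm and 7.16 degrees, less where a joint would pass 70% of its speed; a pose out of reach is approached as far as the arm can. A call with a gripper value outside its range is refused whole. The fingers move at their own pace and stop on an object; "grip_force" is the grip in N (left out, the last holds). Time passes only in rows, so rows that repeat a pose let the fingers close. It gives the time, the measured TCP pose, the force and the opening at its end, in the units of the state.
- ctrl.sense(): the state, without advancing time (a new reading comes with each control period).
- ctrl.read_camera(name): name is "side" or "top" or "wrist"; returns the picture (420x560x3 uint8, red, green, blue); there is no depth.
- ctrl.camera_model(name): a dict with "camera_matrix" (3x3 intrinsics, pixels), "R" (3x3) and "t" (3): a world point X has camera coordinates R X + t; the wrist camera has in their place "mount" (4x4, takes a point from camera to tool coordinates, whose origin is the TCP and whose axes are the flange's). Camera axes: x right, y down, z forward; pixel columns grow to the right and rows downward; lengths in m; the calibration is good to about 2 mm. A picture is of the moment at which its call begins: read the wrist's pose just before it. camera_model takes no time and is no camera call.
- ctrl.job_done(): hands the job in, once; it reports no verdict.
The state is a dict: "time": time; "q": joint angles; "qvel": joint speeds; "effort": joint torques, N m; "tcp_pos": TCP position; "eef_rot": TCP orientation; "force": force on the tool from outside, world axes, zero at the start; "moment": the same for the moment, N m; "grip_width": opening from 0.0 (shut) to 1.0 (fully open).
Only numpy, scipy, OpenCV 4.12 (cv2) and the standard library are available. Lean on these libraries where they do the work, as an engineer would, in place of code of your own. Each camera call takes 0.05 s, during which the arm holds its last target. There are 200 camera calls.

## Working session

There is one attempt and no reset: what is moved stays moved. The work goes in short steps, Python scripts to look and compute and a tool call to move; the robot and the scene stay as the last step left them, time stands still between calls to the robot, and variables do not carry over. Pictures are saved under pics/ and viewed, about 8 in all and at most 12, crops included, and the job is handed in when it is done.

Besides the shell and the picture viewer there is one more tool, called after "Request:" as name(argument=value, ...) on one line, values as JSON. move_arm: Moves the arm, as the interface text tells. Its arguments: {"type":"object","properties":{"increments":{"type":"array"},"grip_force":{"type":"number"}},"required":["increments"]}

```bash
mkdir -p pics
cat > h.py <<'E'
import numpy as np, cv2
from scipy.spatial.transform import Rotation as Ro
from station import ctrl
def pix2w(name,uv,z):
    m=ctrl.camera_model(name);K=np.array(m["camera_matrix"]);R=np.array(m["R"]);t=np.array(m["t"])
    d=R.T@np.linalg.inv(K)@np.array([uv[0],uv[1],1.]);c=-R.T@t
    return c+d*(z-c[2])/d[2]
def w2pix(name,X):
    m=ctrl.camera_model(name);p=np.array(m["camera_matrix"])@(np.array(m["R"])@np.array(X)+np.array(m["t"]));return p[:2]/p[2]
def snap(name,f,crop=None,s=1):
    im=ctrl.read_camera(name)[:,:,::-1]
    if crop: x0,y0,x1,y1=crop; im=im[y0:y1,x0:x1]
    cv2.imwrite(f"pics/{f}.png",cv2.resize(im,None,fx=s,fy=s,interpolation=cv2.INTER_CUBIC))
E
python3 - <<'E'
from h import *
snap("top","top1",None,1.4); snap("side","side1")
s=ctrl.sense();print(s["time"],s["tcp_pos"],s["eef_rot"])
E
```

```text
0.1 [ 0.26454431 -0.53827349  0.24725183] [-8.91311148e-04  9.74033975e-01  2.26400085e-01 -1.52981501e-04]
```

View pics/top1.png

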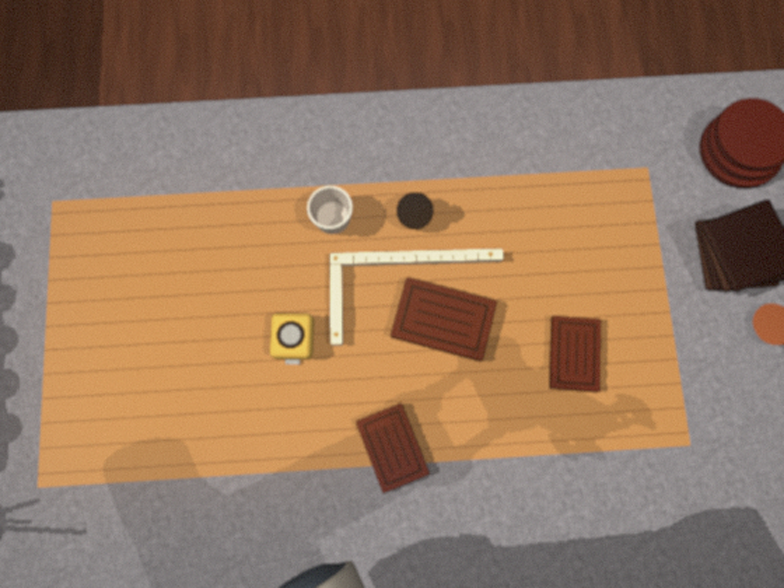

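View pics/side1.png

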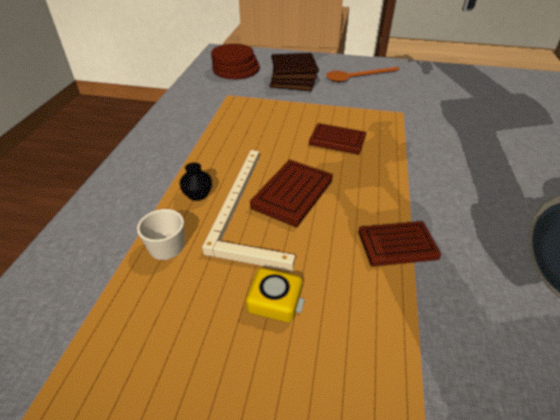

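Candidates in the top picture (1.4x): board A at (445,319) is the largest and lies nearest the inside of the L. B at (575,354) and C at (393,447) are smaller boards. The dark stack at (745,245) is off to the side. I choose A and will check it in a close crop.

Run:
```python
from h import *
snap("top","top2",(220,165,380,285),5)
```

```text
(no output)
```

View pics/top2.png

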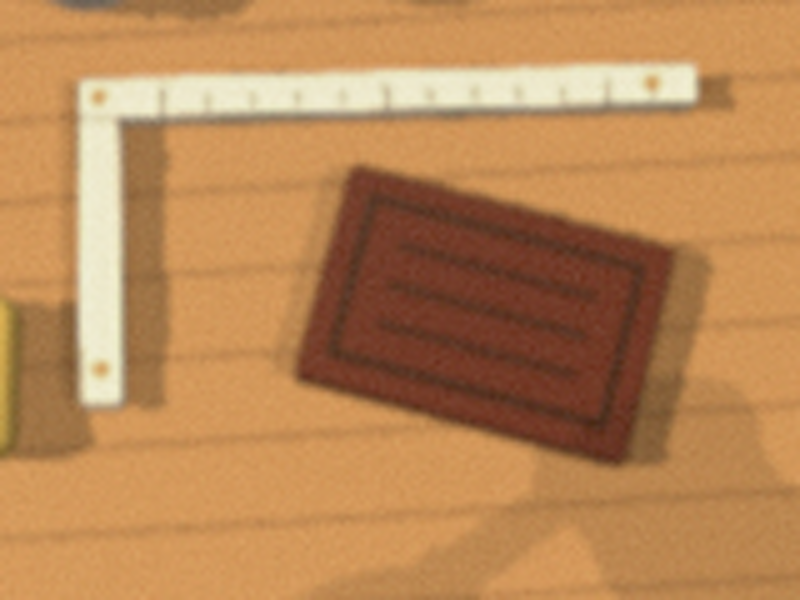

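The crop shows the large board with top corners at about (354,167), (672,250), (622,464) and (299,379). The stop's inside corner is at (122,119), the inner end of its long arm at (697,103), and the inner end of its short arm at (123,406).

Run:
```python
from h import *
f=lambda p,z:pix2w("top",(220+p[0]/5-.4,165+p[1]/5-.4),z)
b=np.array([f(p,.022) for p in [(354,167),(672,250),(622,464),(299,379)]])
s=np.array([f(p,.02) for p in [(122,119),(697,103),(123,406)]])
print(b.round(4),b.mean(0).round(4)); print(s.round(4))
print("sides",np.linalg.norm(b-np.roll(b,-1,0),axis=1), "stop",np.linalg.norm(s[1]-s[0]),np.linalg.norm(s[2]-s[0]))
yd=s[0]-s[1]; psi=np.degrees(np.arctan2(-yd[0],yd[1]))
bd=b[0]-b[1]; print("stop yaw",psi,"board yaw",np.degrees(np.arctan2(-bd[0],bd[1])))
bd=b[3]-b[2]; print(np.degrees(np.arctan2(-bd[0],bd[1])))
for n,p in dict(cup=(330,208),vase=(415,211),tape=(291,335),B=(575,354),C=(393,447)).items(): print(n,pix2w("top",np.array(p)/1.4,.03).round(3))
st=ctrl.sense();R=Ro.from_quat(np.roll(st["eef_rot"],-1)).as_matrix();print(R.round(3))
```

```text
[[ 0.6069 -0.0816  0.022 ]
 [ 0.5606 -0.2196  0.022 ]
 [ 0.4674 -0.1889  0.022 ]
 [ 0.5132 -0.0514  0.022 ]] [ 0.537  -0.1354  0.022 ]
[[ 0.6358  0.0206  0.02  ]
 [ 0.6275 -0.2375  0.02  ]
 [ 0.5063  0.026   0.02  ]]
sides [0.14549399 0.09807584 0.1449772  0.09846427] stop 0.2582457120135942 0.1296038636343196
stop yaw -1.8332955241963265 board yaw -18.555260216749822
-18.403586677195705
cup [0.727 0.034 0.03 ]
vase [ 0.714 -0.102  0.03 ]
tape [0.524 0.103 0.03 ]
B [ 0.467 -0.332  0.03 ]
C [ 0.345 -0.044  0.03 ]
[[ 0.897  0.441 -0.001]
 [ 0.441 -0.897  0.001]
 [ 0.    -0.002 -1.   ]]
```

Request:
move_arm(increments=[{"rz":28,"tx":0.326,"ty":-0.289,"gripper":0.07},{"rz":28,"tx":0.326,"ty":-0.289,"gripper":0.07},{"rz":28,"tx":0.326,"ty":-0.289,"gripper":0.07},{"rz":28,"tx":0.326,"ty":-0.289,"gripper":0.07},{"rz":28,"tx":0.326,"ty":-0.289,"gripper":0.07},{"rz":28,"tx":0.326,"ty":-0.289,"gripper":0.07},{"rz":28,"tx":0.326,"ty":-0.289,"gripper":0.07},{"rz":28,"tx":0.326,"ty":-0.289,"gripper":0.07},{"rz":28,"tx":0.326,"ty":-0.289,"gripper":0.07},{"rz":28,"tx":0.326,"ty":-0.289,"gripper":0.07},{"rz":28,"tx":0.326,"ty":-0.289,"gripper":0.07},{"rz":28,"tx":0.326,"ty":-0.289,"gripper":0.07},{"rz":28,"tx":0.326,"ty":-0.289,"tz":0.04,"gripper":0.07},{"rz":28,"tx":0.326,"ty":-0.289,"tz":0.08,"gripper":0.07},{"rz":28,"tx":0.326,"ty":-0.289,"tz":0.127,"gripper":0.07},{"rz":28,"tx":0.326,"ty":-0.289,"tz":0.127,"gripper":0.07}])

```text
$.increments[0]: bad value
```

Run:
```python
from h import *
st=ctrl.sense();R=Ro.from_quat(np.roll(st["eef_rot"],-1)).as_matrix();print(R.round(4),st["tcp_pos"],ctrl.tips_ahead,st["grip_width"],st["time"],st["force"])
```

```text
[[ 8.975e-01  4.411e-01 -6.000e-04]
 [ 4.411e-01 -8.975e-01  1.400e-03]
 [ 1.000e-04 -1.500e-03 -1.000e+00]] [ 0.26456379 -0.53832227  0.24739742] 0.017 0.9997199626786986 0.15 [-0.14066027 -0.53803516  0.20699471]
```

Request:
move_arm(increments=[{"rx":0,"ry":0,"rz":7,"tx":0.03,"ty":-0.026,"tz":0,"gripper":0.07}])

```text
time: 0.23
tcp_pos: [0.2777, -0.5051, 0.2449]
eef_rot: [-0.001, 0.986, 0.165, -0.002]
force: [1.3, 0.4, 0.5]
grip_width: 0.884
```

Request:
move_arm(increments=[{"rx":0,"ry":0,"rz":21,"tx":0.262,"ty":-0.297,"tz":0,"gripper":0.07},{"rx":0,"ry":0,"rz":21,"tx":0.262,"ty":-0.297,"tz":0,"gripper":0.07},{"rx":0,"ry":0,"rz":21,"tx":0.262,"ty":-0.297,"tz":0,"gripper":0.07},{"rx":0,"ry":0,"rz":21,"tx":0.262,"ty":-0.297,"tz":0,"gripper":0.07},{"rx":0,"ry":0,"rz":21,"tx":0.262,"ty":-0.297,"tz":0,"gripper":0.07},{"rx":0,"ry":0,"rz":21,"tx":0.262,"ty":-0.297,"tz":0,"gripper":0.07},{"rx":0,"ry":0,"rz":21,"tx":0.262,"ty":-0.297,"tz":0,"gripper":0.07},{"rx":0,"ry":0,"rz":21,"tx":0.262,"ty":-0.297,"tz":0,"gripper":0.07},{"rx":0,"ry":0,"rz":21,"tx":0.262,"ty":-0.297,"tz":0,"gripper":0.07},{"rx":0,"ry":0,"rz":21,"tx":0.262,"ty":-0.297,"tz":0,"gripper":0.07},{"rx":0,"ry":0,"rz":21,"tx":0.262,"ty":-0.297,"tz":0,"gripper":0.07},{"rx":0,"ry":0,"rz":21,"tx":0.262,"ty":-0.297,"tz":0,"gripper":0.07},{"rx":0,"ry":0,"rz":21,"tx":0.262,"ty":-0.297,"tz":0.04,"gripper":0.07},{"rx":0,"ry":0,"rz":21,"tx":0.262,"ty":-0.297,"tz":0.08,"gripper":0.07},{"rx":0,"ry":0,"rz":21,"tx":0.262,"ty":-0.297,"tz":0.127,"gripper":0.07},{"rx":0,"ry":0,"rz":21,"tx":0.262,"ty":-0.297,"tz":0.127,"gripper":0.07},{"rx":0,"ry":0,"rz":21,"tx":0.262,"ty":-0.297,"tz":0.127,"gripper":0.07}])

```text
time: 1.65
tcp_pos: [0.4278, -0.1357, 0.1183]
eef_rot: [-0.001, 1.0, -0.017, -0.003]
force: [-0.4, -0.1, -0.3]
grip_width: 0.821
```

Run:
```python
from h import *
st=ctrl.sense();R=Ro.from_quat(np.roll(st["eef_rot"],-1)).as_matrix();print(R.round(4),st["tcp_pos"],ctrl.tips_ahead,st["grip_width"],st["time"],st["force"])
snap("side","side2",(180,80,460,290),2.8)
```

```text
[[ 0.9994 -0.0336 -0.0067]
 [-0.0336 -0.9994  0.0023]
 [-0.0067 -0.0021 -1.    ]] [ 0.42782229 -0.13568075  0.11826695] 0.017 0.8209426238243503 1.65 [-0.42060181 -0.06097222 -0.34730966]
```

View pics/side2.png

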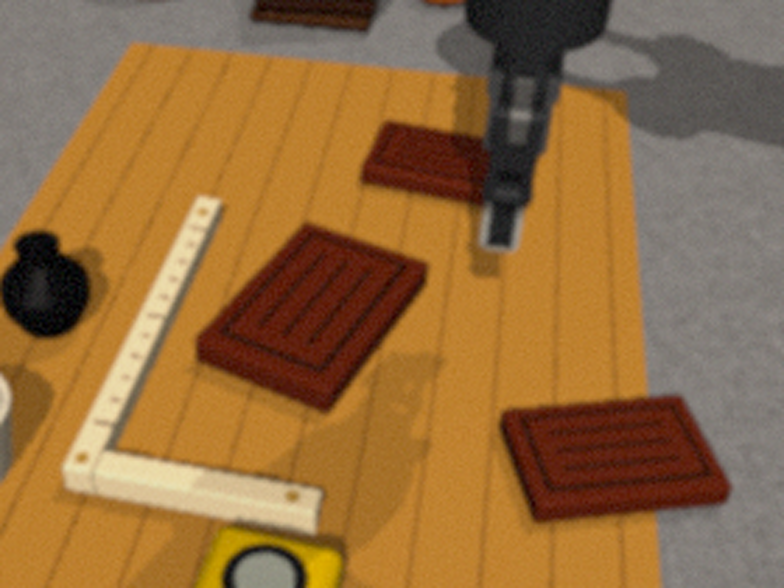

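Run:
```python
from h import *
for z in (.1,.105,.11,.115): print(z,w2pix("side",[.428,-.09,z]).round(1), ((w2pix("side",[.428,-.09,z])-[180,80])*2.8).round())
```

```text
0.1 [357.  176.1] [496. 269.]
0.105 [357.4 173.7] [497. 262.]
0.11 [357.8 171.2] [498. 255.]
0.115 [358.3 168.7] [499. 248.]
```

Request:
move_arm(increments=[{"rx":0,"ry":0,"rz":0,"tx":0,"ty":0,"tz":0.04,"gripper":0.07},{"rx":0,"ry":0,"rz":0,"tx":0,"ty":0,"tz":0.08,"gripper":0.07},{"rx":0,"ry":0,"rz":0,"tx":0,"ty":0,"tz":0.095,"gripper":0.07},{"rx":0,"ry":0,"rz":0,"tx":0,"ty":0,"tz":0.098,"gripper":0.07},{"rx":0,"ry":0,"rz":0,"tx":0,"ty":0,"tz":0.098,"gripper":0.07}])

```text
time: 2.12
tcp_pos: [0.4313, -0.1363, 0.0257]
eef_rot: [0.001, 1.0, -0.016, 0.001]
force: [0.2, 0.3, 0.6]
grip_width: 0.825
```

Request:
move_arm(increments=[{"rx":0,"ry":0,"rz":0,"tx":0,"ty":0,"tz":0.002,"gripper":0.07},{"rx":0,"ry":0,"rz":0,"tx":0,"ty":0,"tz":0.004,"gripper":0.07},{"rx":0,"ry":0,"rz":0,"tx":0,"ty":0,"tz":0.006,"gripper":0.07},{"rx":0,"ry":0,"rz":0,"tx":0,"ty":0,"tz":0.006,"gripper":0.07}])

```text
time: 2.45
tcp_pos: [0.4307, -0.1356, 0.0183]
eef_rot: [0.0, 1.0, -0.016, 0.001]
force: [1.1, 0.6, -0.9]
grip_width: 0.823
```

Request:
move_arm(increments=[{"rx":0,"ry":0,"rz":0,"tx":0,"ty":0,"tz":0.003,"gripper":0.07},{"rx":0,"ry":0,"rz":0,"tx":0.008,"ty":0,"tz":0.004,"gripper":0.07},{"rx":0,"ry":0,"rz":0,"tx":0.016,"ty":0,"tz":0.004,"gripper":0.07},{"rx":0,"ry":0,"rz":0,"tx":0.022,"ty":0,"tz":0.004,"gripper":0.07},{"rx":0,"ry":0,"rz":0,"tx":0.027,"ty":0,"tz":0.004,"gripper":0.07},{"rx":0,"ry":0,"rz":0,"tx":0.032,"ty":0,"tz":0.004,"gripper":0.07},{"rx":0,"ry":0,"rz":0,"tx":0.037,"ty":0,"tz":0.004,"gripper":0.07},{"rx":0,"ry":0,"rz":0,"tx":0.042,"ty":0,"tz":0.004,"gripper":0.07},{"rx":0,"ry":0,"rz":0,"tx":0.047,"ty":0,"tz":0.004,"gripper":0.07},{"rx":0,"ry":0,"rz":0,"tx":0.052,"ty":0,"tz":0.004,"gripper":0.07},{"rx":0,"ry":0,"rz":0,"tx":0.057,"ty":0,"tz":0.004,"gripper":0.07},{"rx":0,"ry":0,"rz":0,"tx":0.062,"ty":0,"tz":0.004,"gripper":0.07},{"rx":0,"ry":0,"rz":0,"tx":0.065,"ty":0,"tz":0.004,"gripper":0.07},{"rx":0,"ry":0,"rz":0,"tx":0.065,"ty":0,"tz":0.004,"gripper":0.07}])

```text
time: 3.62
tcp_pos: [0.4958, -0.1373, 0.0134]
eef_rot: [-0.0, 1.0, -0.016, 0.0]
force: [0.3, 1.0, 0.4]
grip_width: 0.819
```

Run:
```python
from h import *
snap("side","side3",(180,80,460,290),2.8)
```

```text
(no output)
```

View pics/side3.png

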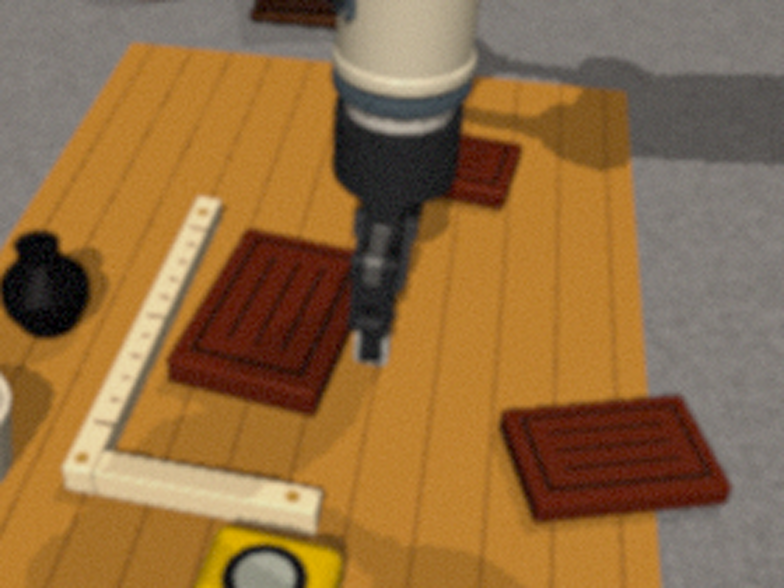

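The board is sliding flat and turning towards parallel with the long arm. Its near-left corner is at (310,408) in the crop. I'll keep going and creep as it gets close.

Request:
move_arm(increments=[{"rx":0,"ry":0,"rz":0,"tx":0.005,"ty":0,"tz":0,"gripper":0.07},{"rx":0,"ry":0,"rz":0,"tx":0.01,"ty":0,"tz":0,"gripper":0.07},{"rx":0,"ry":0,"rz":0,"tx":0.014,"ty":0,"tz":0,"gripper":0.07},{"rx":0,"ry":0,"rz":0,"tx":0.017,"ty":0,"tz":0,"gripper":0.07},{"rx":0,"ry":0,"rz":0,"tx":0.019,"ty":0,"tz":0,"gripper":0.07},{"rx":0,"ry":0,"rz":0,"tx":0.021,"ty":0,"tz":0,"gripper":0.07},{"rx":0,"ry":0,"rz":0,"tx":0.021,"ty":0,"tz":0,"gripper":0.07}])

```text
time: 4.25
tcp_pos: [0.5164, -0.138, 0.0133]
eef_rot: [-0.0, 1.0, -0.016, 0.0]
force: [-1.7, -0.3, -0.2]
grip_width: 0.819
```

Request:
move_arm(increments=[{"rx":0,"ry":0,"rz":0,"tx":0.001,"ty":0,"tz":0,"gripper":0.07},{"rx":0,"ry":0,"rz":0,"tx":0.002,"ty":0,"tz":0,"gripper":0.07},{"rx":0,"ry":0,"rz":0,"tx":0.003,"ty":0,"tz":0,"gripper":0.07},{"rx":0,"ry":0,"rz":0,"tx":0.004,"ty":0,"tz":0,"gripper":0.07},{"rx":0,"ry":0,"rz":0,"tx":0.004,"ty":0,"tz":0,"gripper":0.07}])

```text
time: 4.67
tcp_pos: [0.5202, -0.1382, 0.0133]
eef_rot: [-0.0, 1.0, -0.016, 0.0]
force: [-1.2, 1.2, 1.3]
grip_width: 0.824
```

Run:
```python
from h import *
snap("side","side4",(180,80,460,290),2.8)
```

```text
(no output)
```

View pics/side4.png

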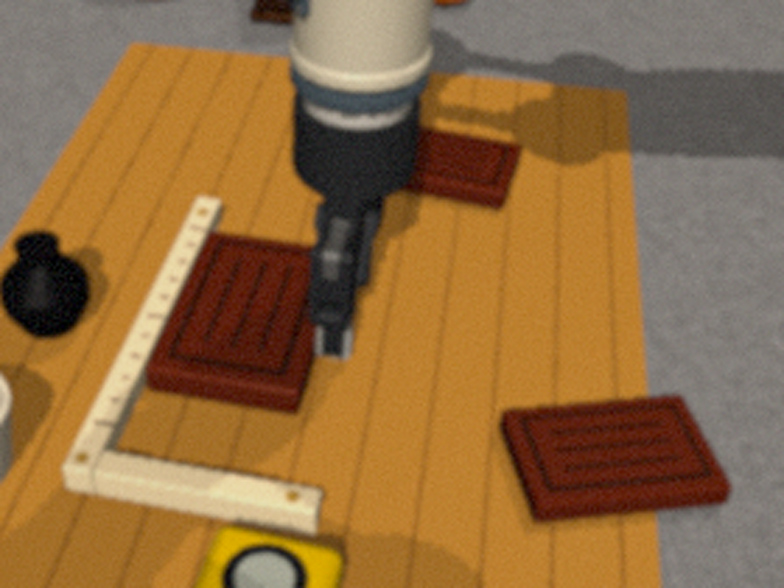

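The board is nearly parallel, with a few mm left to the long arm near (160,345). I'll keep creeping.

Request:
move_arm(increments=[{"rx":0,"ry":0,"rz":0,"tx":0.001,"ty":0,"tz":0,"gripper":0.07},{"rx":0,"ry":0,"rz":0,"tx":0.002,"ty":0,"tz":0,"gripper":0.07},{"rx":0,"ry":0,"rz":0,"tx":0.003,"ty":0,"tz":0,"gripper":0.07},{"rx":0,"ry":0,"rz":0,"tx":0.003,"ty":0,"tz":0,"gripper":0.07}])

```text
time: 5.05
tcp_pos: [0.5216, -0.1383, 0.0133]
eef_rot: [-0.0, 1.0, -0.016, -0.002]
force: [-10.7, 0.0, 6.6]
grip_width: 0.82
```

Request:
move_arm(increments=[{"rx":0,"ry":0,"rz":0,"tx":0.001,"ty":0,"tz":0,"gripper":0.07},{"rx":0,"ry":0,"rz":0,"tx":0.002,"ty":0,"tz":0,"gripper":0.07},{"rx":0,"ry":0,"rz":0,"tx":0.002,"ty":0,"tz":0,"gripper":0.07}])

```text
time: 5.3
tcp_pos: [0.5217, -0.1382, 0.0133]
eef_rot: [-0.0, 1.0, -0.016, -0.004]
force: [-19.5, 1.1, 13.8]
grip_width: 0.82
```

Request:
move_arm(increments=[{"rx":0,"ry":0,"rz":0,"tx":-0.01,"ty":0,"tz":0,"gripper":0.07},{"rx":0,"ry":0,"rz":0,"tx":-0.03,"ty":0,"tz":0,"gripper":0.07},{"rx":0,"ry":0,"rz":0,"tx":-0.03,"ty":0,"tz":-0.04,"gripper":0.07},{"rx":0,"ry":0,"rz":0,"tx":-0.03,"ty":0,"tz":-0.08,"gripper":0.07},{"rx":0,"ry":0,"rz":0,"tx":-0.03,"ty":0.0,"tz":-0.1,"gripper":0.0},{"rx":0,"ry":0,"rz":0,"tx":0.0,"ty":0.03,"tz":-0.1,"gripper":0.0},{"rx":0,"ry":0,"rz":0,"tx":0.02,"ty":0.06,"tz":-0.1,"gripper":0.0},{"rx":0,"ry":0,"rz":0,"tx":0.04,"ty":0.09,"tz":-0.1,"gripper":0.0},{"rx":0,"ry":0,"rz":0,"tx":0.056,"ty":0.13,"tz":-0.1,"gripper":0.0},{"rx":0,"ry":0,"rz":0,"tx":0.056,"ty":0.13,"tz":-0.1,"gripper":0.0},{"rx":0,"ry":0,"rz":0,"tx":0.056,"ty":0.13,"tz":-0.1,"gripper":0.0},{"rx":0,"ry":0,"rz":0,"tx":0.056,"ty":0.13,"tz":-0.1,"gripper":0.0}])

```text
time: 6.3
tcp_pos: [0.577, -0.27, 0.1128]
eef_rot: [-0.0, 1.0, -0.016, 0.0]
force: [-0.2, -0.3, 0.1]
grip_width: -0.003
```

Run:
```python
from h import *
snap("top","top3",(220,145,420,295),4)
```

```text
(no output)
```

View pics/top3.png

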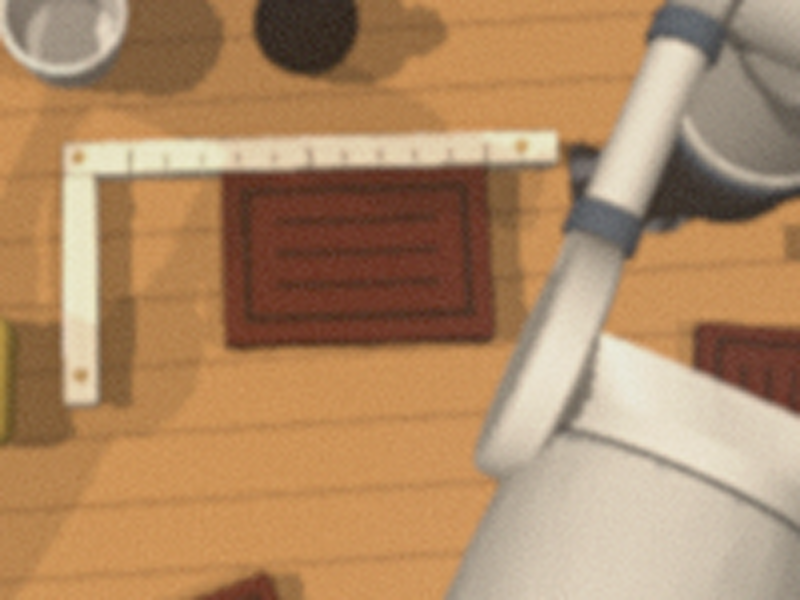

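The board's far edge is flat on the long arm (bottom edge of the arm at y≈172). Its left end at x≈225 is about 72 mm from the short arm (x≈98), and its right end is at x≈490. Next I'll lower the closed fingers beside the right end and push along the arm.

Request:
move_arm(increments=[{"rx":0,"ry":0,"rz":0,"tx":0,"ty":0,"tz":0.04,"gripper":0},{"rx":0,"ry":0,"rz":0,"tx":0,"ty":0,"tz":0.07,"gripper":0},{"rx":0,"ry":0,"rz":0,"tx":0,"ty":0,"tz":0.085,"gripper":0},{"rx":0,"ry":0,"rz":0,"tx":0,"ty":0,"tz":0.089,"gripper":0},{"rx":0,"ry":0,"rz":0,"tx":0,"ty":0,"tz":0.089,"gripper":0},{"rx":0,"ry":0,"rz":0,"tx":0,"ty":-0.01,"tz":0.089,"gripper":0},{"rx":0,"ry":0,"rz":0,"tx":0,"ty":-0.02,"tz":0.089,"gripper":0},{"rx":0,"ry":0,"rz":0,"tx":0,"ty":-0.03,"tz":0.089,"gripper":0},{"rx":0,"ry":0,"rz":0,"tx":0,"ty":-0.04,"tz":0.089,"gripper":0}])

```text
time: 7.1
tcp_pos: [0.579, -0.2289, 0.0261]
eef_rot: [0.0, 1.0, -0.016, 0.001]
force: [0.1, 0.5, 0.6]
grip_width: 0.001
```

Request:
move_arm(increments=[{"rx":0,"ry":0,"rz":0,"tx":0,"ty":-0.005,"tz":0,"gripper":0},{"rx":0,"ry":0,"rz":0,"tx":0,"ty":-0.01,"tz":0,"gripper":0},{"rx":0,"ry":0,"rz":0,"tx":0,"ty":-0.015,"tz":0,"gripper":0},{"rx":0,"ry":0,"rz":0,"tx":0,"ty":-0.02,"tz":0,"gripper":0},{"rx":0,"ry":0,"rz":0,"tx":0,"ty":-0.025,"tz":0,"gripper":0},{"rx":0,"ry":0,"rz":0,"tx":0,"ty":-0.03,"tz":0,"gripper":0},{"rx":0,"ry":0,"rz":0,"tx":0,"ty":-0.035,"tz":0,"gripper":0},{"rx":0,"ry":0,"rz":0,"tx":0,"ty":-0.04,"tz":0,"gripper":0},{"rx":0,"ry":0,"rz":0,"tx":0,"ty":-0.045,"tz":0,"gripper":0},{"rx":0,"ry":0,"rz":0,"tx":0,"ty":-0.05,"tz":0,"gripper":0},{"rx":0,"ry":0,"rz":0,"tx":0,"ty":-0.055,"tz":0,"gripper":0},{"rx":0,"ry":0,"rz":0,"tx":0,"ty":-0.06,"tz":0,"gripper":0},{"rx":0,"ry":0,"rz":0,"tx":0,"ty":-0.065,"tz":0,"gripper":0},{"rx":0,"ry":0,"rz":0,"tx":0,"ty":-0.07,"tz":0,"gripper":0},{"rx":0,"ry":0,"rz":0,"tx":0,"ty":-0.075,"tz":0,"gripper":0},{"rx":0,"ry":0,"rz":0,"tx":0,"ty":-0.078,"tz":0,"gripper":0},{"rx":0,"ry":0,"rz":0,"tx":0,"ty":-0.078,"tz":0,"gripper":0}])

```text
time: 8.52
tcp_pos: [0.5806, -0.1512, 0.0243]
eef_rot: [-0.0, 1.0, -0.016, -0.0]
force: [0.8, -1.0, -0.0]
grip_width: -0.003
```

Request:
move_arm(increments=[{"rx":0,"ry":0,"rz":0,"tx":0,"ty":-0.002,"tz":0,"gripper":0},{"rx":0,"ry":0,"rz":0,"tx":0,"ty":-0.004,"tz":0,"gripper":0},{"rx":0,"ry":0,"rz":0,"tx":0,"ty":-0.006,"tz":0,"gripper":0},{"rx":0,"ry":0,"rz":0,"tx":0,"ty":-0.007,"tz":0,"gripper":0},{"rx":0,"ry":0,"rz":0,"tx":0,"ty":-0.007,"tz":0,"gripper":0}])

```text
time: 8.93
tcp_pos: [0.5808, -0.145, 0.0243]
eef_rot: [-0.0, 1.0, -0.016, -0.0]
force: [1.1, -1.2, 0.3]
grip_width: 0.0
```

Request:
move_arm(increments=[{"rx":0,"ry":0,"rz":0,"tx":0,"ty":-0.001,"tz":0,"gripper":0},{"rx":0,"ry":0,"rz":0,"tx":0,"ty":-0.002,"tz":0,"gripper":0},{"rx":0,"ry":0,"rz":0,"tx":0,"ty":-0.003,"tz":0,"gripper":0},{"rx":0,"ry":0,"rz":0,"tx":0,"ty":-0.003,"tz":0,"gripper":0}])

```text
time: 9.27
tcp_pos: [0.5809, -0.142, 0.0242]
eef_rot: [-0.0, 1.0, -0.016, -0.0]
force: [-0.4, -1.0, -0.2]
grip_width: -0.0
```

Request:
move_arm(increments=[{"rx":0,"ry":0,"rz":0,"tx":0,"ty":-0.001,"tz":0,"gripper":0},{"rx":0,"ry":0,"rz":0,"tx":0,"ty":-0.002,"tz":0,"gripper":0},{"rx":0,"ry":0,"rz":0,"tx":0,"ty":-0.003,"tz":0,"gripper":0},{"rx":0,"ry":0,"rz":0,"tx":0,"ty":-0.003,"tz":0,"gripper":0}])

```text
time: 9.6
tcp_pos: [0.581, -0.1389, 0.0243]
eef_rot: [-0.0, 1.0, -0.016, -0.0]
force: [0.0, -0.9, 0.3]
grip_width: -0.001
```

Run:
```python
from h import *
snap("side","side5",(180,110,380,260),4)
```

```text
(no output)
```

View pics/side5.png

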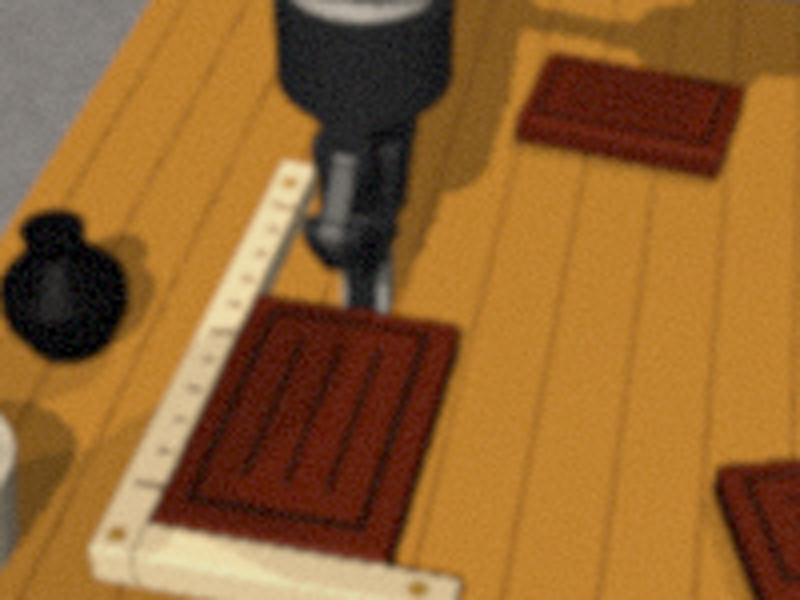

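The board is close to the short arm, with the far edge along the long arm. There is no contact force from the short arm yet, so I'll keep creeping.

Request:
move_arm(increments=[{"rx":0,"ry":0,"rz":0,"tx":0,"ty":-0.001,"tz":0,"gripper":0},{"rx":0,"ry":0,"rz":0,"tx":0,"ty":-0.002,"tz":0,"gripper":0},{"rx":0,"ry":0,"rz":0,"tx":0,"ty":-0.003,"tz":0,"gripper":0},{"rx":0,"ry":0,"rz":0,"tx":0,"ty":-0.003,"tz":0,"gripper":0}])

```text
time: 9.98
tcp_pos: [0.5811, -0.1379, 0.0244]
eef_rot: [0.002, 1.0, -0.016, 0.0]
force: [-0.1, -7.2, -0.9]
grip_width: 0.0
```

Request:
move_arm(increments=[{"rx":0,"ry":0,"rz":0,"tx":0,"ty":-0.001,"tz":0,"gripper":0},{"rx":0,"ry":0,"rz":0,"tx":0,"ty":-0.002,"tz":0,"gripper":0},{"rx":0,"ry":0,"rz":0,"tx":0,"ty":-0.002,"tz":0,"gripper":0}])

```text
time: 10.23
tcp_pos: [0.5811, -0.1377, 0.0247]
eef_rot: [0.003, 1.0, -0.017, 0.0]
force: [-0.6, -13.8, -0.7]
grip_width: -0.0
```

Request:
move_arm(increments=[{"rx":0,"ry":0,"rz":0,"tx":0,"ty":0.01,"tz":0,"gripper":0},{"rx":0,"ry":0,"rz":0,"tx":0,"ty":0.03,"tz":0,"gripper":0},{"rx":0,"ry":0,"rz":0,"tx":0,"ty":0.03,"tz":-0.04,"gripper":0},{"rx":0,"ry":0,"rz":0,"tx":0,"ty":0.03,"tz":-0.08,"gripper":0},{"rx":0,"ry":0,"rz":0,"tx":-0.03,"ty":0.01,"tz":-0.1,"gripper":0.07},{"rx":0,"ry":0,"rz":0,"tx":-0.06,"ty":-0.01,"tz":-0.1,"gripper":0.07},{"rx":0,"ry":0,"rz":0,"tx":-0.095,"ty":-0.03,"tz":-0.1,"gripper":0.07},{"rx":0,"ry":0,"rz":0,"tx":-0.1,"ty":-0.07,"tz":-0.1,"gripper":0.07},{"rx":0,"ry":0,"rz":0,"tx":-0.1,"ty":-0.07,"tz":-0.1,"gripper":0.07},{"rx":0,"ry":0,"rz":0,"tx":-0.1,"ty":-0.07,"tz":-0.07,"gripper":0.07},{"rx":0,"ry":0,"rz":0,"tx":-0.1,"ty":-0.07,"tz":-0.03,"gripper":0.07},{"rx":0,"ry":0,"rz":0,"tx":-0.1,"ty":-0.07,"tz":0.0,"gripper":0.07},{"rx":0,"ry":0,"rz":0,"tx":-0.1,"ty":-0.07,"tz":0.01,"gripper":0.07},{"rx":0,"ry":0,"rz":0,"tx":-0.1,"ty":-0.07,"tz":0.01,"gripper":0.07}])

```text
time: 11.4
tcp_pos: [0.4822, -0.0605, 0.0123]
eef_rot: [-0.001, 1.0, -0.016, -0.002]
force: [0.4, -0.2, -0.1]
grip_width: 0.823
```

Request:
move_arm(increments=[{"rx":0,"ry":0,"rz":0,"tx":0.01,"ty":0,"tz":0,"gripper":0.07},{"rx":0,"ry":0,"rz":0,"tx":0.02,"ty":0,"tz":0,"gripper":0.07},{"rx":0,"ry":0,"rz":0,"tx":0.03,"ty":0,"tz":0,"gripper":0.07},{"rx":0,"ry":0,"rz":0,"tx":0.035,"ty":0,"tz":0,"gripper":0.07},{"rx":0,"ry":0,"rz":0,"tx":0.038,"ty":0,"tz":0,"gripper":0.07},{"rx":0,"ry":0,"rz":0,"tx":0.04,"ty":0,"tz":0,"gripper":0.07},{"rx":0,"ry":0,"rz":0,"tx":0.041,"ty":0,"tz":0,"gripper":0.07},{"rx":0,"ry":0,"rz":0,"tx":0.042,"ty":0,"tz":0,"gripper":0.07},{"rx":0,"ry":0,"rz":0,"tx":0.042,"ty":0,"tz":0,"gripper":0.07}])

```text
time: 12.15
tcp_pos: [0.5242, -0.0625, 0.0146]
eef_rot: [0.0, 1.0, -0.016, -0.001]
force: [-6.3, 1.1, 5.0]
grip_width: 0.821
```

Request:
move_arm(increments=[{"rx":0,"ry":0,"rz":0,"tx":0.001,"ty":0,"tz":0,"gripper":0.07},{"rx":0,"ry":0,"rz":0,"tx":0.002,"ty":0,"tz":0,"gripper":0.07},{"rx":0,"ry":0,"rz":0,"tx":0.002,"ty":0,"tz":0,"gripper":0.07}])

```text
time: 12.4
tcp_pos: [0.5243, -0.0625, 0.0146]
eef_rot: [0.0, 1.0, -0.016, -0.004]
force: [-16.6, 0.5, 11.5]
grip_width: 0.818
```

Request:
move_arm(increments=[{"rx":0,"ry":0,"rz":0,"tx":-0.01,"ty":0,"tz":0,"gripper":0.07},{"rx":0,"ry":0,"rz":0,"tx":-0.04,"ty":0,"tz":0,"gripper":0.07},{"rx":0,"ry":0,"rz":0,"tx":-0.05,"ty":0,"tz":-0.03,"gripper":0.07},{"rx":0,"ry":0,"rz":0,"tx":-0.05,"ty":0,"tz":-0.07,"gripper":0.07},{"rx":0,"ry":0,"rz":0,"tx":-0.05,"ty":0,"tz":-0.11,"gripper":0.07},{"rx":0,"ry":0,"rz":0,"tx":-0.05,"ty":0.03,"tz":-0.14,"gripper":0.07},{"rx":0,"ry":0,"rz":0,"tx":-0.05,"ty":0.07,"tz":-0.15,"gripper":0.07},{"rx":0,"ry":0,"rz":0,"tx":-0.05,"ty":0.11,"tz":-0.15,"gripper":0.07},{"rx":0,"ry":0,"rz":0,"tx":-0.05,"ty":0.15,"tz":-0.15,"gripper":0.07},{"rx":0,"ry":0,"rz":0,"tx":-0.05,"ty":0.19,"tz":-0.15,"gripper":0.07},{"rx":0,"ry":0,"rz":0,"tx":-0.05,"ty":0.23,"tz":-0.15,"gripper":0.07},{"rx":0,"ry":0,"rz":0,"tx":-0.05,"ty":0.23,"tz":-0.15,"gripper":0.07},{"rx":0,"ry":0,"rz":0,"tx":-0.05,"ty":0.23,"tz":-0.15,"gripper":0.07}])

```text
time: 13.48
tcp_pos: [0.4693, -0.2924, 0.1637]
eef_rot: [-0.0, 1.0, -0.018, -0.0]
force: [0.9, 0.5, -0.5]
grip_width: 0.821
```

Run:
```python
from h import *
a=ctrl.read_camera("top")[125:260,180:360,::-1]; b=ctrl.read_camera("side")[110:290,130:370,::-1]
a=cv2.resize(a,(400,300),interpolation=cv2.INTER_CUBIC)
cv2.imwrite("pics/top6.png",cv2.resize(a,None,fx=2,fy=2)); cv2.imwrite("pics/side6.png",cv2.resize(b,None,fx=3.2,fy=3.2,interpolation=cv2.INTER_CUBIC))
```

```text
(no output)
```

View pics/top6.png

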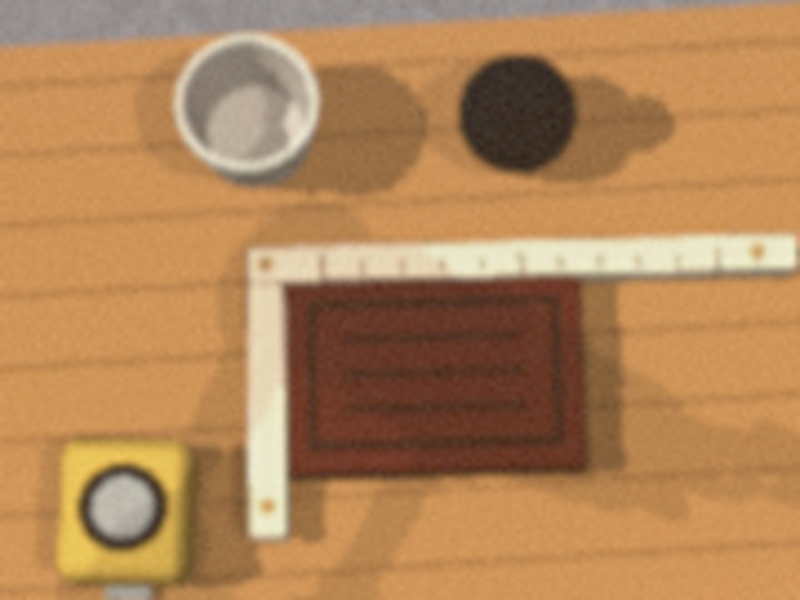

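View pics/side6.png

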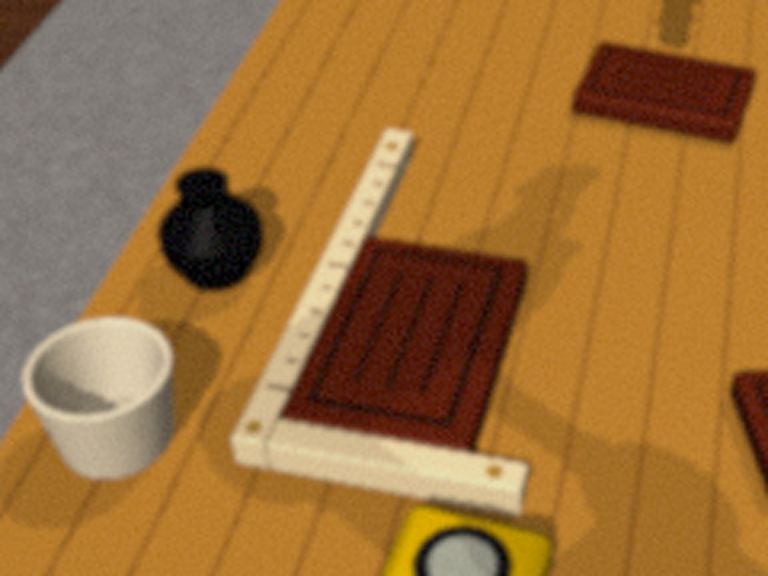

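The top view shows the board in the corner, with its far edge along the long arm. At the near end of the short arm the seam at (288–292, 470) is unclear and could hide about 1–2 mm. I'll press the end once more, at the near side, then check it closely.

Run:
```python
from h import *
ims=[ctrl.read_camera("top").astype(float) for _ in range(6)]
im=np.mean(ims,0)
# seam profile short arm: rows, print R-B over columns
for r in range(190,232,5):
    row=im[r-1:r+2,238:256].mean(0); print(r,[ "%d/%d"%(p[0],p[1]) for p in row])
c=np.clip(im[180:240,225:315,::-1],0,255).astype(np.uint8)
cv2.imwrite("pics/seam.png",cv2.resize(c,None,fx=8.8,fy=8.8,interpolation=cv2.INTER_CUBIC))
```

```text
190 ['227/210', '227/209', '226/207', '227/208', '217/194', '170/147', '124/93', '109/67', '108/63', '109/65', '110/66', '106/64', '107/65', '106/63', '104/60', '103/59', '104/60', '102/59']
195 ['231/215', '230/213', '230/213', '231/213', '227/205', '194/171', '141/111', '108/63', '104/56', '105/57', '99/56', '86/53', '81/54', '90/55', '96/56', '97/56', '98/56', '97/56']
200 ['231/214', '230/213', '230/212', '230/213', '228/208', '199/176', '145/115', '108/65', '103/56', '103/56', '100/56', '85/53', '82/52', '97/56', '105/59', '105/58', '104/58', '104/56']
205 ['231/215', '230/213', '230/213', '230/214', '228/209', '206/183', '150/121', '110/67', '104/55', '105/57', '100/56', '85/53', '82/51', '97/56', '103/57', '104/57', '104/57', '103/56']
210 ['231/216', '230/214', '230/214', '230/215', '232/218', '221/199', '162/134', '117/72', '111/55', '114/61', '108/59', '92/54', '83/53', '93/54', '103/58', '104/57', '103/55', '104/57']
215 ['231/218', '232/223', '234/228', '235/231', '237/233', '228/218', '167/145', '118/76', '112/57', '114/59', '110/60', '95/55', '86/54', '98/56', '110/59', '112/59', '113/59', '112/59']
220 ['235/231', '235/231', '235/230', '235/232', '236/233', '227/220', '164/148', '116/76', '111/57', '114/60', '110/59', '95/55', '87/54', '99/56', '110/59', '113/59', '113/59', '113/60']
225 ['236/232', '235/231', '235/231', '236/232', '237/234', '227/222', '164/149', '114/75', '112/57', '115/61', '111/60', '99/57', '89/54', '89/55', '91/53', '91/55', '90/52', '93/54']
230 ['236/232', '235/232', '235/231', '236/232', '237/234', '228/223', '163/150', '111/76', '106/55', '108/57', '108/57', '108/60', '107/57', '106/57', '105/57', '106/57', '106/57', '104/57']
```

View pics/seam.png

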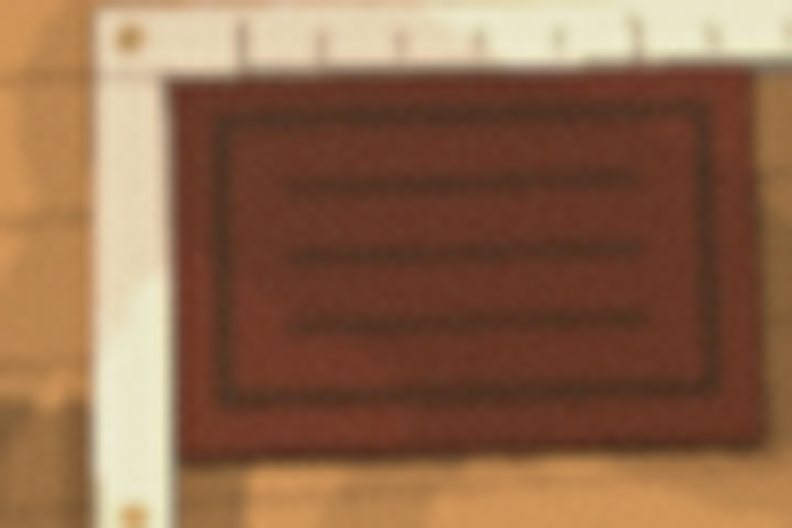

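The averaged close-up shows board colour running directly into the pale arms along both seams, with no shadow line and no wedge. As a last check I'll touch the end again and compare the contact position with the earlier one (y = -0.138).

Request:
move_arm(increments=[{"rx":0,"ry":0,"rz":0,"tx":0.03,"ty":-0.02,"tz":0,"gripper":0},{"rx":0,"ry":0,"rz":0,"tx":0.06,"ty":-0.04,"tz":0,"gripper":0},{"rx":0,"ry":0,"rz":0,"tx":0.09,"ty":-0.06,"tz":0,"gripper":0},{"rx":0,"ry":0,"rz":0,"tx":0.108,"ty":-0.09,"tz":0,"gripper":0},{"rx":0,"ry":0,"rz":0,"tx":0.108,"ty":-0.116,"tz":0.02,"gripper":0},{"rx":0,"ry":0,"rz":0,"tx":0.108,"ty":-0.116,"tz":0.06,"gripper":0},{"rx":0,"ry":0,"rz":0,"tx":0.108,"ty":-0.116,"tz":0.1,"gripper":0},{"rx":0,"ry":0,"rz":0,"tx":0.108,"ty":-0.116,"tz":0.13,"gripper":0},{"rx":0,"ry":0,"rz":0,"tx":0.108,"ty":-0.116,"tz":0.139,"gripper":0},{"rx":0,"ry":0,"rz":0,"tx":0.108,"ty":-0.116,"tz":0.139,"gripper":0},{"rx":0,"ry":0,"rz":0,"tx":0.108,"ty":-0.126,"tz":0.139,"gripper":0},{"rx":0,"ry":0,"rz":0,"tx":0.108,"ty":-0.136,"tz":0.139,"gripper":0},{"rx":0,"ry":0,"rz":0,"tx":0.108,"ty":-0.146,"tz":0.139,"gripper":0},{"rx":0,"ry":0,"rz":0,"tx":0.108,"ty":-0.152,"tz":0.139,"gripper":0},{"rx":0,"ry":0,"rz":0,"tx":0.108,"ty":-0.155,"tz":0.139,"gripper":0},{"rx":0,"ry":0,"rz":0,"tx":0.108,"ty":-0.157,"tz":0.139,"gripper":0},{"rx":0,"ry":0,"rz":0,"tx":0.108,"ty":-0.157,"tz":0.139,"gripper":0}])

```text
time: 15.3
tcp_pos: [0.5839, -0.1381, 0.027]
eef_rot: [0.001, 1.0, -0.016, 0.001]
force: [0.8, -3.3, 2.6]
grip_width: -0.001
```

Request:
move_arm(increments=[{"rx":0,"ry":0,"rz":0,"tx":0,"ty":-0.001,"tz":0,"gripper":0},{"rx":0,"ry":0,"rz":0,"tx":0,"ty":-0.002,"tz":0,"gripper":0},{"rx":0,"ry":0,"rz":0,"tx":0,"ty":-0.002,"tz":0,"gripper":0}])

```text
time: 15.55
tcp_pos: [0.5839, -0.1378, 0.0269]
eef_rot: [0.002, 1.0, -0.017, 0.001]
force: [0.2, -8.6, 4.1]
grip_width: -0.002
```

Contact is at the same place as before (y = -0.138), so the board is still seated. I'll move the hand away.

Request:
move_arm(increments=[{"rx":0,"ry":0,"rz":0,"tx":0,"ty":0.01,"tz":0,"gripper":0},{"rx":0,"ry":0,"rz":0,"tx":0,"ty":0.04,"tz":0,"gripper":0},{"rx":0,"ry":0,"rz":0,"tx":0,"ty":0.05,"tz":-0.03,"gripper":0},{"rx":0,"ry":0,"rz":0,"tx":0,"ty":0.05,"tz":-0.07,"gripper":0},{"rx":0,"ry":0,"rz":0,"tx":0,"ty":0.05,"tz":-0.11,"gripper":0},{"rx":0,"ry":0,"rz":0,"tx":-0.03,"ty":0.07,"tz":-0.14,"gripper":0},{"rx":0,"ry":0,"rz":0,"tx":-0.06,"ty":0.1,"tz":-0.15,"gripper":0},{"rx":0,"ry":0,"rz":0,"tx":-0.09,"ty":0.13,"tz":-0.15,"gripper":0},{"rx":0,"ry":0,"rz":0,"tx":-0.11,"ty":0.16,"tz":-0.15,"gripper":0},{"rx":0,"ry":0,"rz":0,"tx":-0.11,"ty":0.16,"tz":-0.15,"gripper":0},{"rx":0,"ry":0,"rz":0,"tx":-0.11,"ty":0.16,"tz":-0.15,"gripper":0}])

```text
time: 16.47
tcp_pos: [0.4665, -0.2933, 0.175]
eef_rot: [-0.001, 1.0, -0.018, -0.0]
force: [0.1, 1.3, 0.0]
grip_width: -0.0
```

Run:
```python
from h import *
snap("top","final",(180,125,360,260),4.4)
```

```text
(no output)
```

View pics/final.png

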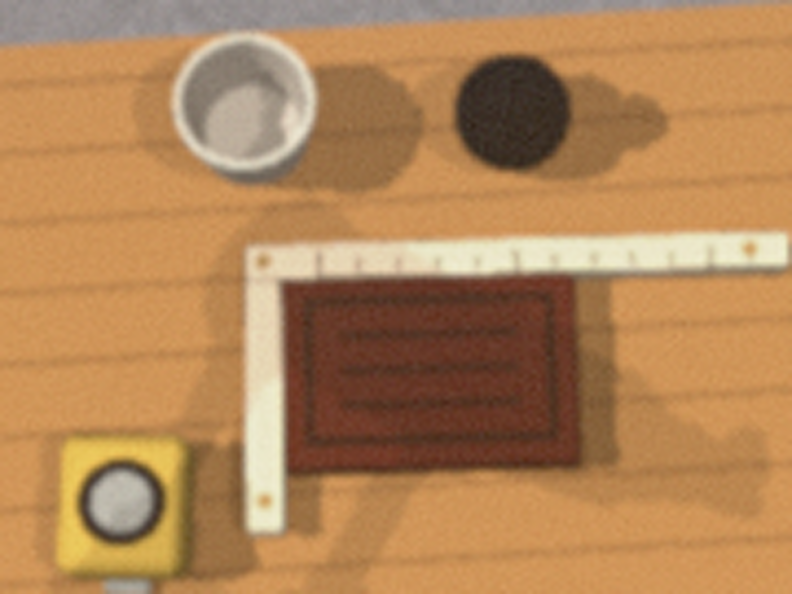

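The board is seated in the corner with no visible gap at (285,280–465) or along (285–575,278). The cup, vase and tape have not moved, and the hand is clear.

```bash
python3 -c "
from station import ctrl
print(ctrl.job_done())"
```

```text
the job is handed in; nothing more can be done
None
```

The largest board is seated in the inside corner of the stop, one long edge flat on the long arm and one end against the short arm. I handed the job in at about 16.5 s with the hand lifted clear.

- **How:** I pushed the near long edge with the open fingers until the board lay flat on the long arm. Then I pushed its right end with the closed fingers until it met the short arm, and pressed both sides once more.
- **Contact checks:** Each push ended in a firm stop, with up to about 20 N along the push. The last touch on the end stopped at y = -0.138, the same place as before.
- **Picture checks:** The last pictures show no visible gap on either seam, and the cup, tape measure and vase where they stood. One top view left the near end of the short-arm seam unclear by 1–2 mm. The averaged close-up showed no shadow line or wedge there.

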